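# Lift the large chilling ball with the ball tongs and hold it over the tumbler

### The arm

A 6-joint arm with a two-finger parallel gripper is mounted at the origin on a cart in front of the work surface, level with it; the furniture and walls round the work are solid. World frame = base frame: x ahead of the robot, y to its left, z up, the work surface at z = 0. Lengths are in m, angles in rad, forces in N, time in s.
With the tool pointing down it reaches from about 0.3 to 0.775 m from the base axis. Payload 14.6 kg.
Tool frame: the origin (TCP) lies on the mounting face of the last link; the fingertips stand 199 mm ahead of it and the grasp point (between the pads) lies 180 mm ahead of it; z points along the fingers, y is the line along which they close (so a half turn about z gives the same grasp; the last joint's range is limited). The gripper opens to 94 mm and grips with 3 to 60 N. Pads are 16 mm wide; open, the fingers measure 119 mm over their backs; the gripper's body (75 mm by 177 mm) begins 78 mm behind the grasp point.
Start: joints at [-1.237, 0.3, 1.521, -0, 1.321, -0.067], TCP at [0.215, -0.506, 0.405] pointing down, gripper open.
Joint ranges: [-3.03, 3.03], [-0.79, 2.21], [0.23, 2.52], [-1.04, 4.18], [0, 3.07], [-2.55, 2.55]. Speed limits (rad/s): [2.22, 2.22, 2.57, 3.14, 3.14, 3.14].

### API

Orientations are given as [roll, pitch, yaw] about the fixed x, y, z axes, in that order (R = Rz(yaw) Ry(pitch) Rx(roll)).
In Python, from station import get_obs, camera, hand_in gives the robot as it stands.
- The arm moves only by the tool apply_moves, never from a script. Its argument "increments" is a list of rows, each an object of numbers: "tx", "ty", "tz": the shift along the tool's x, y, z as a fraction of full scale; "ax", "ay", "az": the turn, a rotation vector about the tool's x, y, z as a fraction of full scale. In form: [{"tx": .., "ty": .., "tz": .., "ax": .., "ay": .., "az": ..}, ...]. A call has 1 to 12 rows; each row shifts and turns the commanded pose from where the row before left it, along the tool's axes as they then stand; what a row does not reach is not made up. Full scale, the value 1, is 30 mm for a shift and 5 degrees for a turn. A row lasts 1/8 s, in which the tool goes at most 62.5 mm and 10.7 degrees, less where a joint would pass 70% of its speed; a pose out of reach is approached as far as the arm can. A call with a number of a shift or a turn outside -1 to 1 is refused whole. A call with a gripper value outside its range is refused whole. "jaw" is the closure, from 0 (fully open) to 1 (shut), set as the call begins (left out, the last holds). The fingers move at their own pace and stop on an object; "force" is the grip in N (left out, the last holds). Time passes only in rows, so rows that do not move let the fingers close. It gives the time, the measured TCP pose, the force, the opening and the grip force at its end, in the units of the state.
- get_obs(): the state, without advancing time (a new reading comes with each control period).
- camera(name): name is "scene" or "top" or "wrist"; returns a dict with "pixels" (384x512x3 uint8, red, green, blue), "camera_matrix" (3x3 intrinsics, pixels), "R" (3x3) and "t" (3): a world point X has camera coordinates R X + t; the wrist camera has in their place "T_tool_cam" (4x4, takes a point from camera to tool coordinates, whose origin is the TCP and whose axes are the flange's). Camera axes: x right, y down, z forward; pixel columns grow to the right and rows downward; lengths in m; the calibration is good to about 2 mm. A picture is of the moment at which its call begins: read the wrist's pose just before it. There is no depth.
- hand_in(): hands the job in; it is judged then, once.
The state is a dict: "time_s": time; "qpos": joint angles; "joint_vel": joint speeds; "tau": joint torques, N m; "ee_pos": TCP position; "eef_rot": TCP orientation; "force": force on the tool from outside, world axes, zero at the start; "moment": the same for the moment, N m; "grip_width": finger opening in m; "grip_force": force on a finger pad.
Only numpy, scipy, OpenCV 4.12 (cv2) and the standard library are available. Lean on these libraries where they do the work, as an engineer would, in place of code of your own. Each camera call takes 0.05 s, during which the arm holds its last target. There are 200 camera calls.

### The job

A drink is to be chilled with the largest of the three steel balls in the wooden stand: pick up the sprung ball tongs from the worktop, close their ring tips on that ball, lift it out of its cup and bring it centred over the open mouth of the cut-glass tumbler that stands on its own on the marble, a few centimetres above the rim, with neither ball nor tongs touching the glass. Finish while still holding the tongs squeezed, with the ball held there at rest; do not put it down or let it go. Touch the balls with the tongs only, never with the gripper, leave the two small balls in their cups and do not shift the tumbler or the other things around.

Things in the scene. Friction and masses are not known exactly. Their poses are not given: they have to be found in the camera images.
- tongs_grip (a point): where the steel tongs are gripped across: midway between their two ribbed thumb plates (each 46 mm long, 18 tall; plate middles 9 mm over the tongs' underside), near the balance point. x: along the tongs to the tips; z up; the arms open along y. Width over the plates: 46 mm at rest, 31 with the rings closed on the large ball. A gripper set to about 42 mm carries the tongs still open
- tongs_tips (a point): midpoint between the two upright wire rings (24 mm across, 3 mm wire) at the ends of the tongs' arms, 95 mm ahead (x) of tongs_grip, 3 mm higher. At rest the rings leave 73 mm between them; this gap shrinks 2.3 times as fast as the width over the plates. Squeezed evenly, the midpoint stays 95 mm ahead of the middle of the grip. The rings seat themselves on a ball between them
- tongs_jaw (a joint): closing angle of the tongs, rad: 0 open at rest, about 0.20 with the rings on the large ball, 0.33 at the stop. A spring pushes the plates apart with about 5 N at 0 and 10 N at 0.20; a grip of 30 to 60 N holds the ball firmly
- tongs: the tongs as a whole: steel, 190 mm long, 85 g, lying flat on the worktop; two arms spread sideways from a pivot at the rear, 75 mm behind tongs_grip. Origin on the worktop under tongs_grip, same axes
- stand: fixed dark wooden board, 62 mm deep (x), 196 long (y), its top 14 mm over the worktop, with three steel cups in a row along its y axis at y = -70, 0 and +70 mm; each cup 31 mm across at the foot, 28 at the rim, rim 30 mm over the worktop. Origin: middle of the underside. The three balls sit on the cups, one each, in any order. Wall cabinets overhang from x = 0.58, 0.47 up
- big_ball: the large steel ball
- big_ball_center (a point): centre of the large steel ball, 44 mm diameter, about 70 g, resting on the rim of its cup with its centre 49 mm over the worktop; it lifts straight up out of the cup
- small_ball_1: a small steel ball
- small_ball_2: the other small steel ball
- small_ball_1_center (a point): centre of a small steel ball, 32 mm diameter, 41 mm over the worktop, in another cup
- small_ball_2_center (a point): centre of the other small steel ball, 32 mm diameter, 41 mm over the worktop, in another cup
- tumbler: straight-sided clear cut-glass tumbler, 73 mm across and 88 high, empty, upright, standing by itself on the worktop to one side of the stand, with the tongs on the other side (either way round); origin at the middle of its underside
- tumbler_rim (a point): middle of the tumbler's open mouth, level with its rim, 88 mm over the worktop; the mouth is about 64 mm wide inside
- olive_jar: bystander: lidded glass jar, 63 mm across, 110 high; origin at the middle of its underside
- nutmeg_jar: bystander: small spice jar, 44 mm across, 105 high; origin at the middle of its underside
- shaker: bystander: steel cocktail shaker, 70 mm across, 203 high; origin at the middle of its underside
- stopper: bystander: bottle stopper with a round foot, 35 mm across, 52 high; origin at the middle of its underside
- measure: bystander: two-ended steel bar measure, 43 mm across, 78 high; origin at the middle of its underside
- spoon: bystander: steel teaspoon lying on the worktop, 134x29x12, its length along its x axis; origin at the middle of its underside

How it is judged:
On the way, in this order (a step that is already met when the one before it is completed fails the run):
1. the tongs are lifted off the worktop in the gripper, still empty (height (world z) of tongs_grip above 0.03 m and contact force between the fingers and tongs above 1 N and distance of big_ball_center from where it was at the start of the episode below 0.01 m), for 0.2 s.
2. the large ball is lifted clear of its cup in the closed tongs (height (world z) of big_ball_center above 0.07 m and contact force between tongs and big_ball above 0.5 N and contact force between the fingers and tongs above 1 N and contact force between each of the arm, the fingers and big_ball below 0.1 N), for 0.2 s.
At the end, for the whole second after the job is handed in: large ball at rest in the squeezed tongs (jaw 0.14 to 0.26), centre within 20 mm of the mouth's middle and 26 to 100 mm above the rim; gripper on the tongs only; glass untouched, upright, within 15 mm of its place; small balls within 10 mm of theirs (horizontal distance between big_ball_center and tumbler_rim below 0.02 m and z of big_ball_center in the frame of tumbler_rim between 0.026 and 0.1 m and contact force between tongs and big_ball above 0.5 N and contact force between the fingers and tongs above 1 N and contact force between each of the arm, the fingers, tumbler and big_ball below 0.1 N and value of joint tongs_jaw between 0.14 and 0.26 rad and linear speed of big_ball below 0.02 m/s and contact force between tumbler and tongs below 0.1 N and contact force between tumbler and the fingers below 0.1 N and angle between tumbler's own z axis and vertical below 0.05 rad and distance of tumbler from where it was at the start of the episode below 0.015 m and distance of each of small_ball_1_center, small_ball_2_center from where it was at the start of the episode below 0.01 m); the arm keeps its last pose, push and grip.
It fails at once if the gripper or arm touches a ball (contact force between any of the fingers, the arm and big_ball above 0.5 N or contact force between any of the fingers, the arm and small_ball_1 above 0.5 N or contact force between any of the fingers, the arm and small_ball_2 above 0.5 N).
It fails at once if a small ball is knocked out of its cup (distance of any of small_ball_1_center, small_ball_2_center from where it was at the start of the episode above 0.02 m).
It fails at once if the tumbler is tipped or shoved aside (angle between tumbler's own z axis and vertical above 0.25 rad or distance of tumbler from where it was at the start of the episode above 0.03 m).
It fails at once if a bystander is pushed more than 30 mm (distance of any of olive_jar, nutmeg_jar, shaker, stopper, measure, spoon from where it was at the start of the episode above 0.03 m).
It also fails if it takes over 45 s, if anything falls off the work surface, if the arm or the gripper's body presses on something with over 40 N, if the wrist force passes 120 N, or if a joint passes its speed limit or range.

## Working session

There is one attempt and no reset: what is moved stays moved. The work goes in short steps, Python scripts to look and compute and a tool call to move; the robot and the scene stay as the last step left them, time stands still between calls to the robot, and variables do not carry over. Pictures are saved under pics/ and viewed, at most 10 in all, crops included, and the job is handed in when it is done.

Besides the shell and the picture viewer there is one more tool, called by a JSON object that holds its "name" and its "arguments". apply_moves: Moves the arm, as the interface text tells. Its arguments: {"type":"object","properties":{"increments":{"type":"array"},"jaw":{"type":"number"},"force":{"type":"number"}},"required":["increments"]}

```bash
mkdir -p pics
cat > h.py <<'E'
import numpy as np,cv2,pickle
from station import get_obs,camera,hand_in
def ray(c,u,v,z):
    K=np.array(c["camera_matrix"]);R=np.array(c["R"]);t=np.array(c["t"])
    o=-R.T@t; d=R.T@np.linalg.inv(K)@np.array([u,v,1.]); return o+d*(z-o[2])/d[2]
def proj(c,X):
    p=np.array(c["camera_matrix"])@(np.array(c["R"])@np.array(X)+np.array(c["t"])); return p[:2]/p[2]
E
python3 - <<'E'
from h import *
for n in ("top","scene"):
    c=camera(n); pickle.dump(c,open(n+".pkl","wb"))
    cv2.imwrite(f"pics/{n}0.png",cv2.resize(np.array(c["pixels"])[:,:,::-1],(800,600),interpolation=cv2.INTER_CUBIC))
    R=np.array(c["R"]);print(n,-R.T@np.array(c["t"]),R.tolist(),c["camera_matrix"])
o=get_obs();print(o)
E
```

```text
top [0.39173914 0.01117358 1.52523683] [[0.013963106716348334, -0.9999010022358998, 0.0017370602955937794], [-0.9954569720882327, -0.014064639706120907, -0.0941679490637033], [0.09418305777450142, -0.00041429166015031533, -0.9955548101388818]] [[384.91938657   0.         252.32455487]
 [  0.         384.91938657 193.86737845]
 [  0.           0.           1.        ]]
scene [ 0.07443947 -0.98515017  1.3656469 ] [[0.9026539422629556, -0.4300257266068863, -0.017138698123388214], [-0.33858579974085395, -0.6850055050844056, -0.6450791534516558], [0.2656605291175027, 0.5880861607454115, -0.7639235241886002]] [[479.677182     0.         255.23156699]
 [  0.         479.677182   196.21167456]
 [  0.           0.           1.        ]]
{'time_s': 0.1, 'qpos': array([-1.23655079e+00,  3.00386389e-01,  1.52152520e+00, -2.37710749e-05,
        1.32071847e+00, -6.66208513e-02]), 'joint_vel': array([-5.32968625e-04, -1.25493277e-03, -3.13813760e-03, -2.92017763e-04,
        1.25132966e-03,  5.70676777e-05]), 'tau': array([ 2.11565217e-03, -5.32642472e+01, -3.53283548e+01,  7.09111872e-02,
        2.34049349e-02, -4.77277661e-05]), 'ee_pos': array([ 0.2145919 , -0.50636884,  0.40415633]), 'eef_rot': array([-3.14055602e+00, -4.60869583e-05,  4.00872264e-01]), 'force': array([-0.48803664, -0.53125825,  0.24121445]), 'moment': array([ 0.02019325,  0.03057348, -0.00825431]), 'grip_force': 0.0, 'grip_width': 0.09381877561977758}
```

View pics/top0.png

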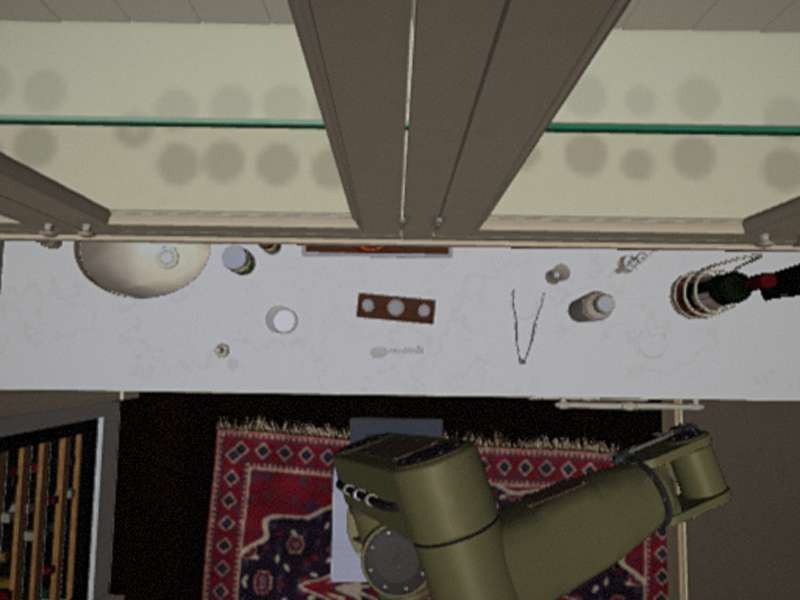

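View pics/scene0.png

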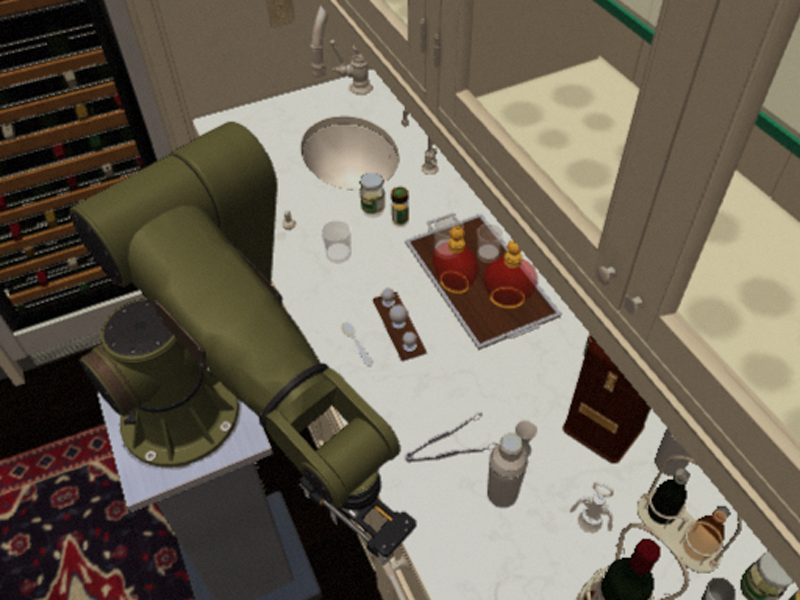

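The top view shows the tongs (pivot ~(522,361), tips ~(513,291) and (544,293)), the stand centred at ~(396,308) with the big ball in the middle cup, and the tumbler at ~(282,320). The shaker is at (592,306) and the spoon at (398,351).

Run:
```python
from h import *
c=pickle.load(open("top.pkl","rb")); im=np.array(c["pixels"]); s=512/800
for n,u,v,z in [("pivot",522,361,.009),("tipL",513,291,.012),("tipR",544,293,.012),("ball",396,307,.049),("b1",368,305,.041),("b2",424,310,.041),("tumb rim",284,320,.088),("shaker top",601,303,.2),("spoon",398,351,.005),("measure",558,273,.04)]:
    print(n,ray(c,u*s,v*s,z).round(4))
hsv=cv2.cvtColor(im,cv2.COLOR_RGB2HSV)
m=((hsv[...,1]>80)&(hsv[...,2]<160)).astype(np.uint8); m[:180]=0;m[215:]=0;m[:,:215]=0;m[:,290:]=0
r=cv2.minAreaRect(cv2.findNonZero(m));print(r,[ray(c,*p,.014).round(3) for p in cv2.boxPoints(r)],ray(c,*r[0],.014))
a=cv2.resize(im[170:250,130:250,::-1],None,fx=6,fy=6,interpolation=cv2.INTER_CUBIC)[:480]
b=cv2.resize(im[170:250,215:400,::-1],None,fx=4,fy=4,interpolation=cv2.INTER_CUBIC)
cv2.imwrite("pics/cropA.png",b)
```

```text
pivot [ 0.3933 -0.3121  0.009 ]
tipL [ 0.5695 -0.2898  0.012 ]
tipR [ 0.5655 -0.3683  0.012 ]
ball [0.5214 0.0061 0.049 ]
b1 [0.5261 0.0755 0.041 ]
b2 [ 0.5156 -0.0633  0.041 ]
tumb rim [0.4829 0.2738 0.088 ]
shaker top [ 0.5234 -0.4472  0.2   ]
spoon [ 0.414  -0.0006  0.005 ]
measure [ 0.6129 -0.3966  0.04  ]
((252.9520721435547, 197.01113891601562), (48.070465087890625, 14.218900680541992), 5.355824947357178) [array([0.502, 0.104, 0.014]), array([0.558, 0.1  , 0.014]), array([ 0.543, -0.089,  0.014]), array([ 0.487, -0.084,  0.014])] [0.52230008 0.00789838 0.014     ]
```

View pics/cropA.png

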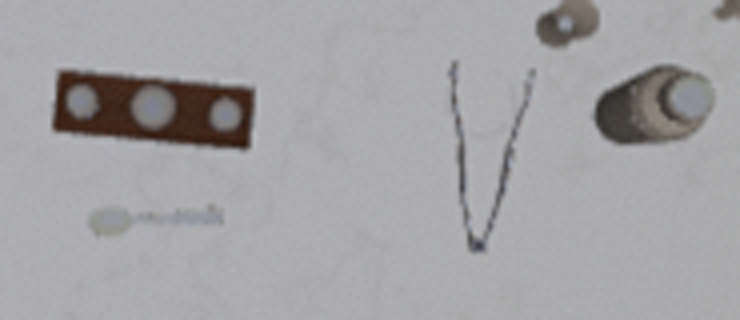

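In the crop the tongs' front is centred at (493,66) and the pivot at (478,246). The positions agree with the sizes given: ball spacing is 69.5 mm and pivot to tips is 175 mm. I'll move over the tongs and refine with the wrist camera.

{"name": "apply_moves", "arguments": {"increments": [{"tx": 0.99,"ty": -0.26},{"tx": 0.99,"ty": -0.26},{"tx": 0.99,"ty": -0.26},{"tx": 0.99,"ty": -0.26},{"tx": 0.99,"ty": -0.26},{"tx": 0.99,"ty": -0.26},{"tx": 0.99,"ty": -0.26},{"tx": 0.99,"ty": -0.26},{"tx": 0.99,"ty": -0.26},{"tx": 0.99,"ty": -0.26}], "jaw": 0}}

```text
schema error: expected keys tx, ty, tz, ax, ay, az
```

{"name": "apply_moves", "arguments": {"increments": [{"az": 0.95},{"az": 0.95},{"az": 0.95},{"az": 0.95},{"az": 0.95},{"az": 0.95},{},{}]}}

```text
schema error: expected keys tx, ty, tz, ax, ay, az
```

```bash
cat >> h.py <<'E'
from scipy.spatial.transform import Rotation as Ro
def wcam():
    o=get_obs(); c=camera("wrist"); T=np.eye(4); T[:3,:3]=Ro.from_euler("xyz",o["eef_rot"]).as_matrix(); T[:3,3]=o["ee_pos"]
    M=np.linalg.inv(T@np.array(c["T_tool_cam"])); c["R"]=M[:3,:3]; c["t"]=M[:3,3]; c["obs"]=o; return c
E
python3 - <<'E'
from h import *
c=wcam(); pickle.dump(c,open("w1.pkl","wb")); o=c["obs"]
print(o["ee_pos"],o["eef_rot"],o["qpos"])
cv2.imwrite("pics/w1.png",cv2.resize(np.array(c["pixels"])[:,:,::-1],(800,600),interpolation=cv2.INTER_CUBIC))
E
```

```text
[ 0.2145919  -0.50636884  0.40415633] [-3.14055602e+00 -4.60869583e-05  4.00872264e-01] [-1.23655079e+00  3.00386389e-01  1.52152520e+00 -2.37710749e-05
  1.32071847e+00 -6.66208513e-02]
```

View pics/w1.png

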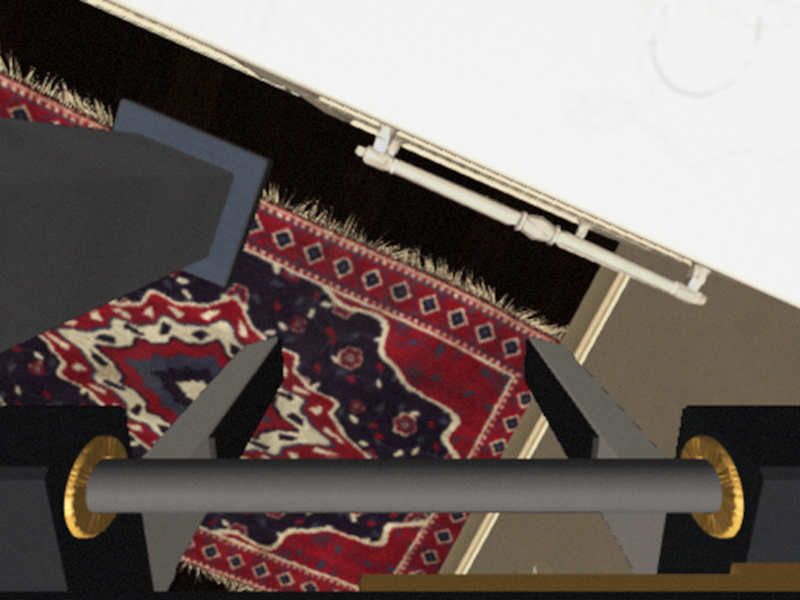

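The move was refused because every row needs all six keys, so this picture only shows the floor from the start pose. The wrist camera looks ahead along tool +x.

{"name": "apply_moves", "arguments": {"increments": [{"tx": 0.99,"ty": -0.26,"tz": 0,"ax": 0,"ay": 0,"az": 0},{"tx": 0.99,"ty": -0.26,"tz": 0,"ax": 0,"ay": 0,"az": 0},{"tx": 0.99,"ty": -0.26,"tz": 0,"ax": 0,"ay": 0,"az": 0},{"tx": 0.99,"ty": -0.26,"tz": 0,"ax": 0,"ay": 0,"az": 0},{"tx": 0.99,"ty": -0.26,"tz": 0,"ax": 0,"ay": 0,"az": 0},{"tx": 0.99,"ty": -0.26,"tz": 0,"ax": 0,"ay": 0,"az": 0},{"tx": 0.99,"ty": -0.26,"tz": 0,"ax": 0,"ay": 0,"az": 0},{"tx": 0.99,"ty": -0.26,"tz": 0,"ax": 0,"ay": 0,"az": 0},{"tx": 0.99,"ty": -0.26,"tz": 0,"ax": 0,"ay": 0,"az": 0}], "jaw": 0}}

```text
time_s: 1.27
ee_pos: [0.434, -0.3368, 0.4044]
eef_rot: [-3.141, 0.0, 0.401]
force: [-1.2, -1.4, -0.2]
grip_width: 0.0939
grip_force: 0.0
```

{"name": "apply_moves", "arguments": {"increments": [{"tx": 0,"ty": 0,"tz": 0,"ax": 0,"ay": 0,"az": 0.95},{"tx": 0,"ty": 0,"tz": 0,"ax": 0,"ay": 0,"az": 0.95},{"tx": 0,"ty": 0,"tz": 0,"ax": 0,"ay": 0,"az": 0.95},{"tx": 0,"ty": 0,"tz": 0,"ax": 0,"ay": 0,"az": 0.95},{"tx": 0,"ty": 0,"tz": 0,"ax": 0,"ay": 0,"az": 0.95},{"tx": 0,"ty": 0,"tz": 0,"ax": 0,"ay": 0,"az": 0.95},{"tx": 0,"ty": 0,"tz": 0,"ax": 0,"ay": 0,"az": 0},{"tx": 0,"ty": 0,"tz": 0,"ax": 0,"ay": 0,"az": 0}]}}

```text
time_s: 2.28
ee_pos: [0.4333, -0.3375, 0.4045]
eef_rot: [-3.141, 0.0, -0.095]
force: [-0.4, -0.4, 0.4]
grip_width: 0.0941
grip_force: 0.0
```

Run:
```python
from h import *
c=wcam(); pickle.dump(c,open("w1.pkl","wb")); o=c["obs"]
print(o["ee_pos"],o["eef_rot"],o["qpos"],o["force"])
print(proj(c,[.393,-.312,.009]),proj(c,[.5675,-.329,.012]))
cv2.imwrite("pics/w2.png",cv2.resize(np.array(c["pixels"])[:,:,::-1],(800,600),interpolation=cv2.INTER_CUBIC))
```

```text
[ 0.43328949 -0.33748331  0.40451251] [-3.14139141e+00  2.38922382e-04 -9.47929661e-02] [-7.28426531e-01  2.98318039e-01  1.52336331e+00  2.13895680e-05
  1.32022301e+00  9.37157479e-01] [-0.37681439 -0.35733552  0.35141287]
[240.45124497 200.86984141] [238.45125058  47.8812398 ]
```

View pics/w2.png

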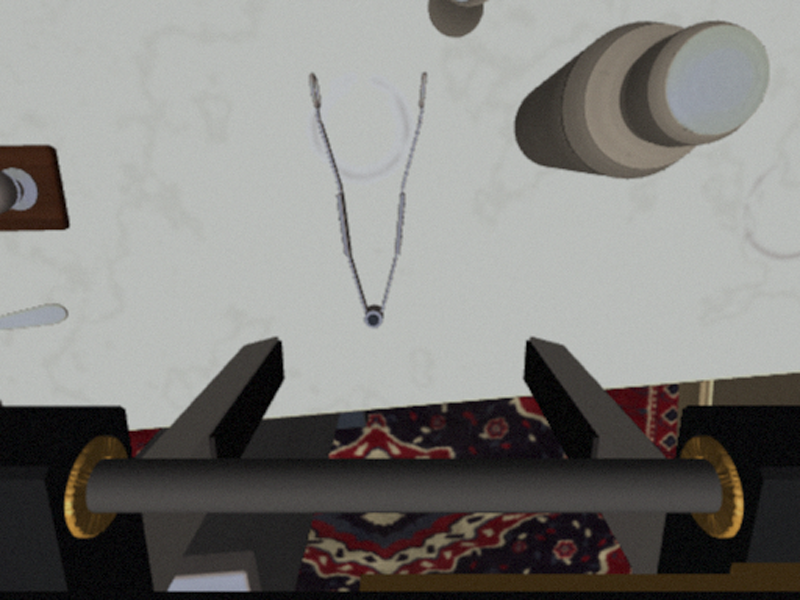

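The wrist view shows the rings at (315,90) and (423,90), the plates at (344,223) and (401,222), the pivot at (373,317) and the shaker lid at (715,82).

Run:
```python
from h import *
c=pickle.load(open("w1.pkl","rb")); s=512/800
P={n:ray(c,u*s,v*s,z) for n,u,v,z in [("L",315,90,.012),("R",423,90,.012),("pl",344,223,.009),("pr",401,222,.009),("piv",373,317,.012),("sh",715,82,.203),("shbase",570,142,.0)]}
for k,v in P.items(): print(k,v.round(4))
t=(P["L"]+P["R"])/2; g=(P["pl"]+P["pr"])/2; d=t-P["piv"]
print("yaw",np.arctan2(d[1],d[0]),np.linalg.norm(d[:2]),"grip",g,"width",np.linalg.norm(P["pl"]-P["pr"]),np.linalg.norm(P["L"]-P["R"]),"alt grip",t-95*d/np.linalg.norm(d)/1000)
dl=g-c["obs"]["ee_pos"]; R=Ro.from_euler("xyz",c["obs"]["eef_rot"]).as_matrix(); print("tool shift mm",(R.T@dl*1000).round(1))
```

```text
L [ 0.5615 -0.2876  0.012 ]
R [ 0.5543 -0.3632  0.012 ]
pl [ 0.4668 -0.2959  0.009 ]
pr [ 0.4634 -0.3389  0.009 ]
piv [ 0.3915 -0.3099  0.012 ]
sh [ 0.5224 -0.453   0.203 ]
shbase [ 0.5096 -0.4696  0.    ]
yaw -0.09314025030115627 0.1671102985948213 grip [ 0.46510099 -0.31741371  0.009     ] width 0.04317262979133961 0.07594174397772743 alt grip [ 0.46332277 -0.31656525  0.012     ]
tool shift mm [ 29.9 -22.9 395.5]
```

{"name": "apply_moves", "arguments": {"increments": [{"tx": 0.98,"ty": -0.75,"tz": 0,"ax": 0,"ay": 0,"az": 0},{"tx": 0,"ty": 0,"tz": 0.9,"ax": 0,"ay": 0,"az": 0},{"tx": 0,"ty": 0,"tz": 0.9,"ax": 0,"ay": 0,"az": 0},{"tx": 0,"ty": 0,"tz": 0.9,"ax": 0,"ay": 0,"az": 0},{"tx": 0,"ty": 0,"tz": 0.9,"ax": 0,"ay": 0,"az": 0},{"tx": 0,"ty": 0,"tz": 0.9,"ax": 0,"ay": 0,"az": 0},{"tx": 0,"ty": 0,"tz": 0.9,"ax": 0,"ay": 0,"az": 0},{"tx": 0,"ty": 0,"tz": 0.6,"ax": 0,"ay": 0,"az": 0},{"tx": 0,"ty": 0,"tz": 0.4,"ax": 0,"ay": 0,"az": 0},{"tx": 0,"ty": 0,"tz": 0.2,"ax": 0,"ay": 0,"az": 0},{"tx": 0,"ty": 0,"tz": 0,"ax": 0,"ay": 0,"az": 0},{"tx": 0,"ty": 0,"tz": 0,"ax": 0,"ay": 0,"az": 0}], "jaw": 0.3}}

```text
time_s: 3.82
ee_pos: [0.4649, -0.318, 0.2073]
eef_rot: [3.141, -0.001, -0.097]
force: [0.1, 0.7, -0.4]
grip_width: 0.0659
grip_force: 0.0
```

{"name": "apply_moves", "arguments": {"increments": [{"tx": 0,"ty": 0,"tz": 0.1,"ax": 0,"ay": 0,"az": 0},{"tx": 0,"ty": 0,"tz": 0,"ax": 0,"ay": 0,"az": 0},{"tx": 0,"ty": 0,"tz": 0,"ax": 0,"ay": 0,"az": 0},{"tx": 0,"ty": 0,"tz": 0,"ax": 0,"ay": 0,"az": 0},{"tx": 0,"ty": 0,"tz": 0,"ax": 0,"ay": 0,"az": 0}], "jaw": 0.56, "force": 30}}

```text
time_s: 4.45
ee_pos: [0.4647, -0.3179, 0.2036]
eef_rot: [3.142, 0.0, -0.097]
force: [-0.1, 0.5, -0.3]
grip_width: 0.0413
grip_force: 6.4
```

{"name": "apply_moves", "arguments": {"increments": [{"tx": 0,"ty": 0,"tz": -0.3,"ax": 0,"ay": 0,"az": 0},{"tx": 0,"ty": 0,"tz": -0.5,"ax": 0,"ay": 0,"az": 0},{"tx": 0,"ty": 0,"tz": -0.7,"ax": 0,"ay": 0,"az": 0},{"tx": 0,"ty": 0,"tz": -0.8,"ax": 0,"ay": 0,"az": 0},{"tx": 0,"ty": 0,"tz": -0.8,"ax": 0,"ay": 0,"az": 0},{"tx": 0,"ty": 0,"tz": -0.8,"ax": 0,"ay": 0,"az": 0},{"tx": 0,"ty": 0,"tz": -0.5,"ax": 0,"ay": 0,"az": 0},{"tx": 0,"ty": 0,"tz": -0.3,"ax": 0,"ay": 0,"az": 0},{"tx": 0,"ty": 0,"tz": 0,"ax": 0,"ay": 0,"az": 0},{"tx": 0,"ty": 0,"tz": 0,"ax": 0,"ay": 0,"az": 0}]}}

```text
time_s: 5.7
ee_pos: [0.4647, -0.3179, 0.3439]
eef_rot: [-3.141, 0.001, -0.097]
force: [-0.8, -0.1, -0.4]
grip_width: 0.0417
grip_force: 6.4
```

Run:
```python
from h import *
c=wcam(); pickle.dump(c,open("w3.pkl","wb")); o=c["obs"]
print(o["ee_pos"],o["eef_rot"],o["grip_width"],o["grip_force"])
R=Ro.from_euler("xyz",o["eef_rot"]).as_matrix()
for p in ([.095,0,.189],[.095,.035,.189],[.095,-.035,.189]): print(proj(c,o["ee_pos"]+R@p)*800/512)
cv2.imwrite("pics/w3.png",cv2.resize(np.array(c["pixels"])[:,:,::-1],(800,600),interpolation=cv2.INTER_CUBIC))
```

```text
[ 0.4646817  -0.31787147  0.3438637 ] [-3.14091571e+00  1.05917984e-03 -9.66500132e-02] 0.04174486346637785 6.400031771827344
[401.40978992  91.42985198]
[511.38736252  91.45355449]
[291.48602974  91.40616105]
```

View pics/w3.png

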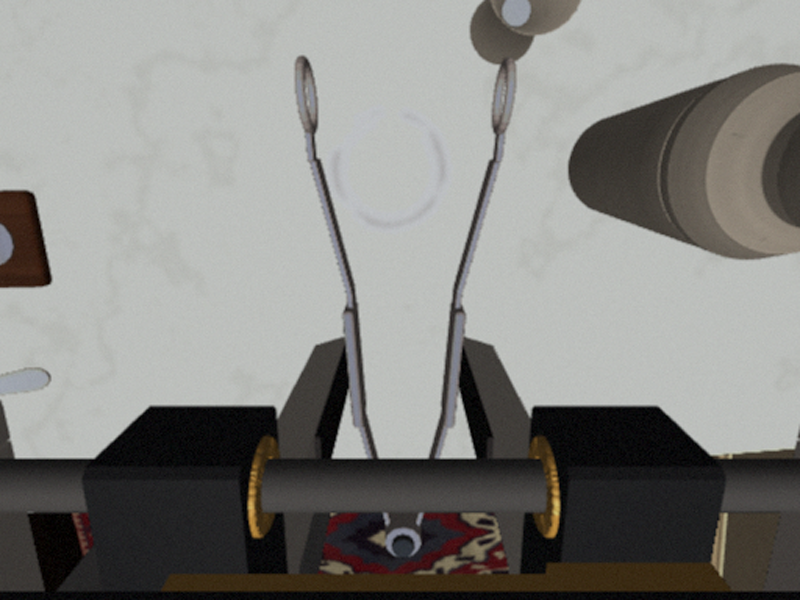

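The tongs are held level: rings at (306,96) and (505,96), midpoint within about 2 mm of where the tips should be. Next I'll go over the ball.

{"name": "apply_moves", "arguments": {"increments": [{"tx": -0.1,"ty": -0.5,"tz": 0,"ax": 0,"ay": 0,"az": -0.2},{"tx": -0.2,"ty": -0.95,"tz": 0,"ax": 0,"ay": 0,"az": 0},{"tx": -0.2,"ty": -0.95,"tz": 0,"ax": 0,"ay": 0,"az": 0},{"tx": -0.2,"ty": -0.95,"tz": 0,"ax": 0,"ay": 0,"az": 0},{"tx": -0.2,"ty": -0.95,"tz": 0,"ax": 0,"ay": 0,"az": 0},{"tx": -0.2,"ty": -0.95,"tz": 0,"ax": 0,"ay": 0,"az": 0},{"tx": -0.2,"ty": -0.95,"tz": 0,"ax": 0,"ay": 0,"az": 0},{"tx": -0.2,"ty": -0.95,"tz": 0,"ax": 0,"ay": 0,"az": 0},{"tx": -0.2,"ty": -0.95,"tz": 0,"ax": 0,"ay": 0,"az": 0},{"tx": -0.2,"ty": -0.95,"tz": 0,"ax": 0,"ay": 0,"az": 0},{"tx": -0.2,"ty": -0.95,"tz": 0,"ax": 0,"ay": 0,"az": 0},{"tx": -0.2,"ty": -0.95,"tz": 0,"ax": 0,"ay": 0,"az": 0}]}}

```text
time_s: 7.25
ee_pos: [0.4214, 0.0165, 0.3444]
eef_rot: [-3.142, 0.0, -0.078]
force: [0.7, -0.6, -1.2]
grip_width: 0.0413
grip_force: 6.4
```

{"name": "apply_moves", "arguments": {"increments": [{"tx": 0,"ty": 0,"tz": 0,"ax": 0,"ay": 0,"az": 0},{"tx": 0,"ty": 0,"tz": 0,"ax": 0,"ay": 0,"az": 0},{"tx": 0,"ty": 0,"tz": 0,"ax": 0,"ay": 0,"az": 0}]}}

```text
time_s: 7.62
ee_pos: [0.4222, 0.0146, 0.3446]
eef_rot: [3.142, 0.0, -0.08]
force: [0.2, -0.2, -1.4]
grip_width: 0.0418
grip_force: 6.4
```

Run:
```python
from h import *
c=wcam(); pickle.dump(c,open("w4.pkl","wb")); o=c["obs"]
print(o["ee_pos"],o["eef_rot"],o["grip_width"],o["grip_force"],o["qpos"])
for p in ([.5215,.007,.049],[.526,.0755,.041],[.516,-.0633,.041]): print(proj(c,p)*800/512)
cv2.imwrite("pics/w4.png",cv2.resize(np.array(c["pixels"])[:,:,::-1],(800,600),interpolation=cv2.INTER_CUBIC))
```

```text
[0.42215355 0.01459223 0.34456802] [ 3.14154278e+00  8.58380320e-05 -7.96948990e-02] 0.0417598692844271 6.399979088046166 [-5.21948860e-02  7.93677444e-02  1.93258874e+00 -5.25194266e-05
  1.12972335e+00  1.59831876e+00]
[401.72387151 110.84255953]
[274.97434811 114.25018714]
[532.26443468 112.19848832]
```

View pics/w4.png

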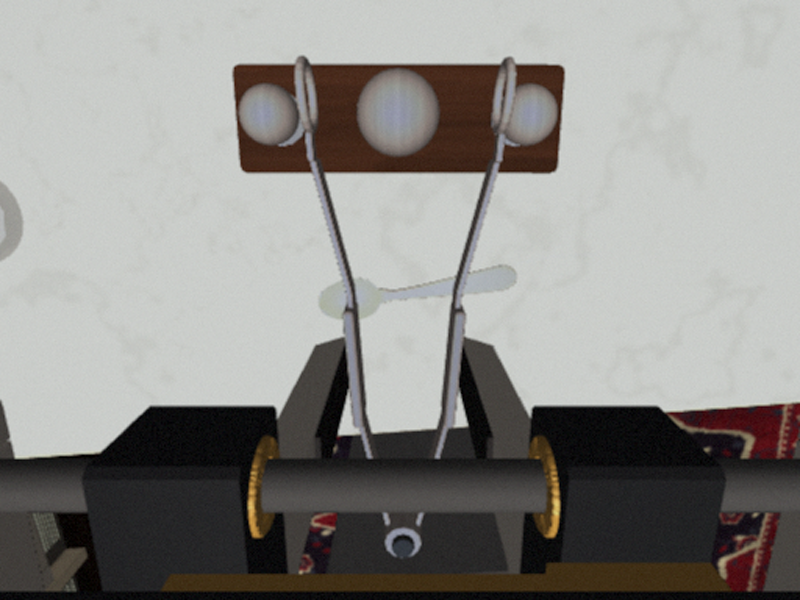

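The big ball is at (398,112), the small ones at (270,113) and (530,114), and the rings at (306,96) and (505,97). The yaw matches the stand.

Run:
```python
from h import *
c=pickle.load(open("w4.pkl","rb")); s=512/800; o=c["obs"]
b=ray(c,398*s,112*s,.049); t=ray(c,405.5*s,96.5*s,o["ee_pos"][2]-.189)
print(b,t,ray(c,270*s,113*s,.041),ray(c,530*s,114*s,.041))
R=Ro.from_euler("xyz",o["eef_rot"]).as_matrix(); print((R.T@(b-t)*1000).round(1),(R.T@(t-o["ee_pos"])*1000))
```

```text
[0.52108429 0.0089956  0.049     ] [0.51521611 0.00585746 0.15556802] [0.5268465 0.0780906 0.041    ] [ 0.51517653 -0.06206749  0.041     ]
[  5.6  -3.6 106.6] [ 93.47878715   1.28885392 188.99204117]
```

{"name": "apply_moves", "arguments": {"increments": [{"tx": 0.19,"ty": -0.12,"tz": 0,"ax": 0,"ay": 0,"az": 0},{"tx": 0,"ty": 0,"tz": 0,"ax": 0,"ay": 0,"az": 0},{"tx": 0,"ty": 0,"tz": 0.5,"ax": 0,"ay": 0,"az": 0},{"tx": 0,"ty": 0,"tz": 0.5,"ax": 0,"ay": 0,"az": 0},{"tx": 0,"ty": 0,"tz": 0.5,"ax": 0,"ay": 0,"az": 0},{"tx": 0,"ty": 0,"tz": 0.5,"ax": 0,"ay": 0,"az": 0},{"tx": 0,"ty": 0,"tz": 0.5,"ax": 0,"ay": 0,"az": 0},{"tx": 0,"ty": 0,"tz": 0.5,"ax": 0,"ay": 0,"az": 0},{"tx": 0,"ty": 0,"tz": 0.35,"ax": 0,"ay": 0,"az": 0},{"tx": 0,"ty": 0,"tz": 0.2,"ax": 0,"ay": 0,"az": 0},{"tx": 0,"ty": 0,"tz": 0,"ax": 0,"ay": 0,"az": 0},{"tx": 0,"ty": 0,"tz": 0,"ax": 0,"ay": 0,"az": 0}]}}

```text
time_s: 9.18
ee_pos: [0.4283, 0.0182, 0.2385]
eef_rot: [-3.142, -0.001, -0.079]
force: [-0.1, 0.1, -1.5]
grip_width: 0.0415
grip_force: 6.4
```

Run:
```python
from h import *
c=wcam(); pickle.dump(c,open("w5.pkl","wb")); o=c["obs"]
print(o["ee_pos"],o["eef_rot"],o["grip_width"],o["grip_force"],o["force"])
cv2.imwrite("pics/w5.png",cv2.resize(np.array(c["pixels"])[:,:,::-1],(800,600),interpolation=cv2.INTER_CUBIC)[:400,150:650])
```

```text
[0.42830149 0.01817464 0.23852   ] [-3.14153627e+00 -7.19524666e-04 -7.91727187e-02] 0.041526874141566014 6.40008533906439 [-0.12958323  0.08733381 -1.48376168]
```

View pics/w5.png

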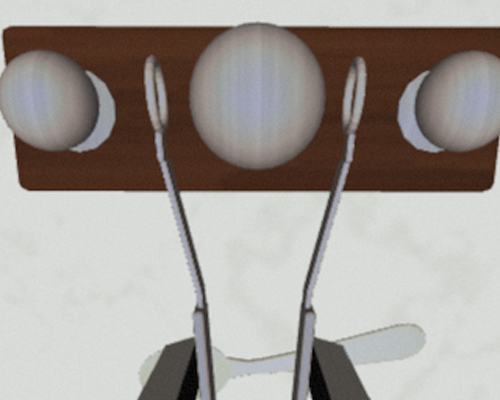

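The ball sits midway between the rings (crop ball (257,96), ring midpoint (255,95)). Now I'll squeeze.

{"name": "apply_moves", "arguments": {"increments": [{"tx": 0,"ty": 0,"tz": 0,"ax": 0,"ay": 0,"az": 0},{"tx": 0,"ty": 0,"tz": 0,"ax": 0,"ay": 0,"az": 0},{"tx": 0,"ty": 0,"tz": 0,"ax": 0,"ay": 0,"az": 0},{"tx": 0,"ty": 0,"tz": 0,"ax": 0,"ay": 0,"az": 0}], "jaw": 0.65, "force": 45}}

```text
time_s: 9.72
ee_pos: [0.4282, 0.0182, 0.2382]
eef_rot: [-3.142, -0.0, -0.079]
force: [-0.2, 0.1, -0.8]
grip_width: 0.0329
grip_force: 9.0
```

{"name": "apply_moves", "arguments": {"increments": [{"tx": 0,"ty": 0,"tz": 0,"ax": 0,"ay": 0,"az": 0},{"tx": 0,"ty": 0,"tz": 0,"ax": 0,"ay": 0,"az": 0},{"tx": 0,"ty": 0,"tz": 0,"ax": 0,"ay": 0,"az": 0},{"tx": 0,"ty": 0,"tz": 0,"ax": 0,"ay": 0,"az": 0},{"tx": 0,"ty": 0,"tz": 0,"ax": 0,"ay": 0,"az": 0}], "jaw": 0.75}}

```text
time_s: 10.35
ee_pos: [0.4282, 0.0182, 0.2382]
eef_rot: [3.142, -0.0, -0.079]
force: [0.5, -1.7, 0.1]
grip_width: 0.0316
grip_force: 45.0
```

{"name": "apply_moves", "arguments": {"increments": [{"tx": 0,"ty": 0,"tz": -0.15,"ax": 0,"ay": 0,"az": 0},{"tx": 0,"ty": 0,"tz": -0.25,"ax": 0,"ay": 0,"az": 0},{"tx": 0,"ty": 0,"tz": -0.4,"ax": 0,"ay": 0,"az": 0},{"tx": 0,"ty": 0,"tz": -0.5,"ax": 0,"ay": 0,"az": 0},{"tx": 0,"ty": 0,"tz": -0.6,"ax": 0,"ay": 0,"az": 0},{"tx": 0,"ty": 0,"tz": -0.6,"ax": 0,"ay": 0,"az": 0},{"tx": 0,"ty": 0,"tz": -0.6,"ax": 0,"ay": 0,"az": 0},{"tx": 0,"ty": 0,"tz": -0.5,"ax": 0,"ay": 0,"az": 0},{"tx": 0,"ty": 0,"tz": -0.4,"ax": 0,"ay": 0,"az": 0},{"tx": 0,"ty": 0,"tz": -0.2,"ax": 0,"ay": 0,"az": 0},{"tx": 0,"ty": 0,"tz": 0,"ax": 0,"ay": 0,"az": 0},{"tx": 0,"ty": 0,"tz": 0,"ax": 0,"ay": 0,"az": 0}]}}

```text
time_s: 11.85
ee_pos: [0.4281, 0.0182, 0.3637]
eef_rot: [3.142, 0.001, -0.079]
force: [0.7, -0.5, -0.4]
grip_width: 0.0313
grip_force: 45.0
```

Run:
```python
from h import *
o=get_obs()
w=wcam()
print(o["ee_pos"],o["grip_width"],o["grip_force"],o["force"])
R=Ro.from_euler("xyz",o["eef_rot"]).as_matrix(); print(proj(w,o["ee_pos"]+R@[.0935,.0013,.189])*800/512)
a=cv2.resize(np.array(w["pixels"])[:,:,::-1],(800,600),interpolation=cv2.INTER_CUBIC)[:300]
c=pickle.load(open("top.pkl","rb"));i=np.array(c["pixels"])[190:220,165:205,::-1]
s=pickle.load(open("scene.pkl","rb"));j=np.array(s["pixels"])[135:175,195:235,::-1]
b=np.zeros((300,800,3),np.uint8); b[:300,:400]=cv2.resize(i,(400,300),interpolation=cv2.INTER_CUBIC); b[:300,400:700]=cv2.resize(j,(300,300),interpolation=cv2.INTER_CUBIC)
cv2.imwrite("pics/w6.png",np.vstack([a,b]))
```

```text
[0.42811802 0.01817582 0.36367053] 0.03129155130105286 44.991663694381714 [ 0.68392187 -0.49637767 -0.41359813]
[405.53628904  96.43345379]
```

View pics/w6.png

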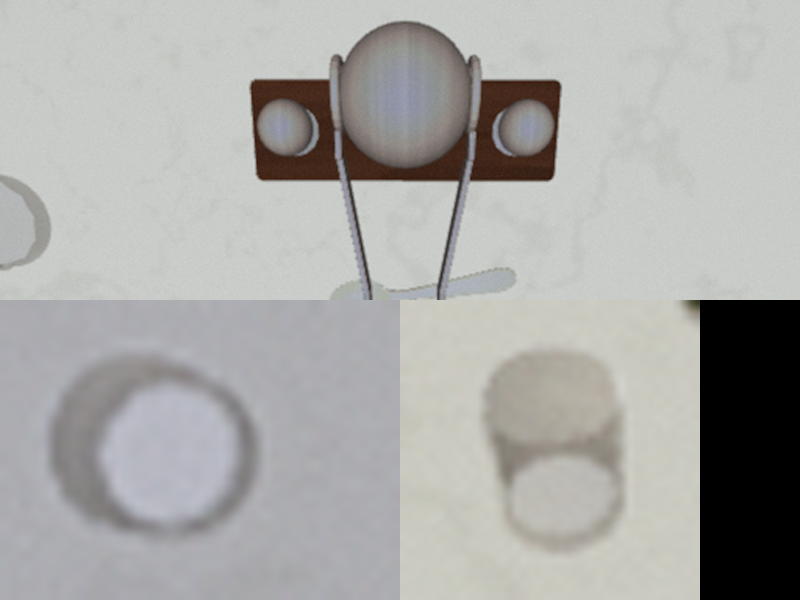

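The ball is held at (405,95), right at the tips, and both small balls are still in their cups. For the tumbler, the rim is centred at ~(148,450) and the foot at ~(165,447) in the lower-left crop, and the rim is at ~(550,398) in the lower-right crop.

Run:
```python
from h import *
c=pickle.load(open("top.pkl","rb"));s=pickle.load(open("scene.pkl","rb"))
print(ray(c,179.35,204.5,.088),ray(c,181,204.2,0),ray(s,214.6,147.7,.088))
```

```text
[0.48391708 0.28288144 0.088     ] [0.4908456  0.29300993 0.        ] [0.48388836 0.28618753 0.088     ]
```

{"name": "apply_moves", "arguments": {"increments": [{"tx": -0.1,"ty": -0.5,"tz": 0,"ax": 0,"ay": 0,"az": 0},{"tx": -0.18,"ty": -0.8,"tz": 0,"ax": 0,"ay": 0,"az": 0},{"tx": -0.2,"ty": -0.95,"tz": 0,"ax": 0,"ay": 0,"az": 0},{"tx": -0.2,"ty": -0.95,"tz": 0,"ax": 0,"ay": 0,"az": 0},{"tx": -0.2,"ty": -0.95,"tz": 0,"ax": 0,"ay": 0,"az": 0},{"tx": -0.2,"ty": -0.95,"tz": 0,"ax": 0,"ay": 0,"az": 0},{"tx": -0.2,"ty": -0.95,"tz": 0,"ax": 0,"ay": 0,"az": 0},{"tx": -0.2,"ty": -0.95,"tz": 0,"ax": 0,"ay": 0,"az": 0},{"tx": -0.2,"ty": -0.7,"tz": 0,"ax": 0,"ay": 0,"az": 0},{"tx": -0.14,"ty": -0.53,"tz": 0,"ax": 0,"ay": 0,"az": 0},{"tx": 0,"ty": 0,"tz": 0,"ax": 0,"ay": 0,"az": 0}]}}

```text
time_s: 13.28
ee_pos: [0.3929, 0.2695, 0.3639]
eef_rot: [3.141, 0.0, -0.078]
force: [-0.1, -1.0, -1.6]
grip_width: 0.0313
grip_force: 45.0
```

{"name": "apply_moves", "arguments": {"increments": [{"tx": 0,"ty": 0,"tz": 0,"ax": 0,"ay": 0,"az": -0.4},{"tx": 0,"ty": 0,"tz": 0,"ax": 0,"ay": 0,"az": -0.6},{"tx": 0,"ty": 0,"tz": 0,"ax": 0,"ay": 0,"az": -0.7},{"tx": 0,"ty": 0,"tz": 0,"ax": 0,"ay": 0,"az": -0.7},{"tx": 0,"ty": 0,"tz": 0,"ax": 0,"ay": 0,"az": -0.5},{"tx": 0,"ty": 0,"tz": 0,"ax": 0,"ay": 0,"az": -0.3},{"tx": 0,"ty": 0,"tz": 0,"ax": 0,"ay": 0,"az": 0},{"tx": 0,"ty": 0,"tz": 0,"ax": 0,"ay": 0,"az": 0}]}}

```text
time_s: 14.28
ee_pos: [0.3933, 0.2685, 0.3642]
eef_rot: [-3.142, 0.0, 0.199]
force: [0.8, -0.6, -1.6]
grip_width: 0.0313
grip_force: 45.0
```

Run:
```python
from h import *
c=wcam(); pickle.dump(c,open("w7.pkl","wb")); o=c["obs"]
print(o["ee_pos"],o["eef_rot"],o["grip_width"],o["grip_force"],o["force"])
cv2.imwrite("pics/w7.png",cv2.resize(np.array(c["pixels"])[:,:,::-1],(800,600),interpolation=cv2.INTER_CUBIC)[:400])
```

```text
[0.3933143  0.26847556 0.36415795] [-3.14157925e+00  8.29059234e-06  1.99458834e-01] 0.03125582068702827 44.99151170253754 [ 0.81121953 -0.63326813 -1.63777224]
```

View pics/w7.png

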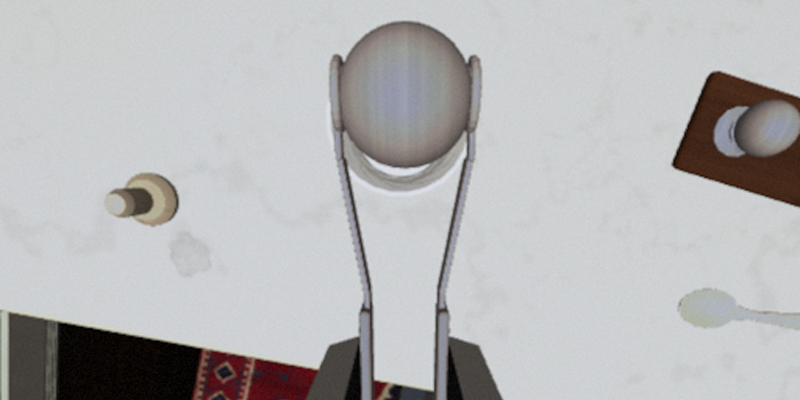

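The held ball is at (405,95). The tumbler shows below it, its outer edge at bottom ~(402,194) and left ~(327,115). I'll check this against the projected rim and foot circles.

Run:
```python
from h import *
c=pickle.load(open("w7.pkl","rb")); k=800/512
a=np.linspace(0,2*np.pi,73)
for z in (.088,0):
  P=np.array([proj(c,[.485+.0365*np.cos(t),.286+.0365*np.sin(t),z]) for t in a])*k
  print(z,P.min(0),P.max(0),P.mean(0))
o=c["obs"];R=Ro.from_euler("xyz",o["eef_rot"]).as_matrix();print("ball",o["ee_pos"]+R@[.0935,.0013,.189])
print([ (ray(c,u/k,v/k,.088)).round(4) for u,v in((402,194),(327,115),(476,115))])
```

```text
0.088 [330.40645912  38.41230474] [479.4387269  195.95828986] [405.13087992 117.61686122]
0 [349.58789506  72.16863146] [459.75071516 187.94652675] [404.83341149 130.08945015]
ball [0.48521611 0.28572949 0.17515716]
[array([0.4499, 0.2804, 0.088 ]), array([0.4798, 0.3238, 0.088 ]), array([0.4943, 0.2524, 0.088 ])]
```

The predicted rim (330–479, bottom 196) matches the picture to within 2 mm. I'll lower 35 mm and let it settle.

{"name": "apply_moves", "arguments": {"increments": [{"tx": 0,"ty": -0.05,"tz": 0.2,"ax": 0,"ay": 0,"az": 0},{"tx": 0,"ty": 0,"tz": 0.3,"ax": 0,"ay": 0,"az": 0},{"tx": 0,"ty": 0,"tz": 0.3,"ax": 0,"ay": 0,"az": 0},{"tx": 0,"ty": 0,"tz": 0.2,"ax": 0,"ay": 0,"az": 0},{"tx": 0,"ty": 0,"tz": 0.15,"ax": 0,"ay": 0,"az": 0},{"tx": 0,"ty": 0,"tz": 0,"ax": 0,"ay": 0,"az": 0},{"tx": 0,"ty": 0,"tz": 0,"ax": 0,"ay": 0,"az": 0},{"tx": 0,"ty": 0,"tz": 0,"ax": 0,"ay": 0,"az": 0},{"tx": 0,"ty": 0,"tz": 0,"ax": 0,"ay": 0,"az": 0},{"tx": 0,"ty": 0,"tz": 0,"ax": 0,"ay": 0,"az": 0},{"tx": 0,"ty": 0,"tz": 0,"ax": 0,"ay": 0,"az": 0}]}}

```text
time_s: 15.7
ee_pos: [0.393, 0.2701, 0.3297]
eef_rot: [-3.142, -0.0, 0.2]
force: [-0.4, 0.4, -1.3]
grip_width: 0.0314
grip_force: 45.0
```

Run:
```python
from h import *
o=get_obs();print(o["ee_pos"],o["grip_width"],o["grip_force"],abs(o["joint_vel"]).max())
assert abs(o["grip_width"]-.0313)<.001
print(hand_in())
```

```text
[0.39296234 0.27009697 0.32969345] 0.03143272008041759 44.99168515205383 0.001890750057615193
the job is handed in; nothing more can be done
None
```

I handed the job in with the large ball held at rest in the squeezed tongs (45 N grip). By my measurements it is centred over the tumbler's mouth to within about 2 mm and about 53 mm above the rim; no verdict came back.

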